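Find the notch in the pot's rim and press the catch

TASK

Open the round parts pot that is screwed to the bench: with the tip of the closed fingers touch the top of its dark rim beside the brass pointer, feel your way round on top of the rim from there until you find the one notch in it, and press the catch inside the notch all the way down, so that the lid pops up. Then let go and leave the pot standing open. Pick nothing up, and leave the small loose parts round the pot where they lie.

Things in the scene. Friction and masses are not known exactly. Their poses are not given: they have to be found in the camera images.
- pot: round grey pot, fixed to the bench; origin at the centre of its underside on the bench, z up, its -x axis points to the brass pointer. Flange 200 mm across, 8 mm high; housing 168 mm across. Inside the rim lies the flat bright steel lid, 117 mm across, top 73 mm above the bench when shut, with nothing to hold it by
- rim_centre (a point): centre of the dark steel rim, on the pot's axis 80 mm above the bench. The rim is a flat ring, 62 to 90 mm radius, top at this height; it does not turn; it is sprung and yields up to 4 mm down (4.5 N to start, 1.5 N per mm more). Its one notch is 42 mm long along the rim, cuts its whole width, and may be anywhere except within 48 degrees of the pointer (notch's middle)
- pointer (a point): point on the top of the rim, at the middle of its width (76 mm from the pot's axis, 80 mm above the bench), right beside the brass pointer; the pointer itself stands outside the housing, 84 to 96 mm from the pot's axis, and ends 57 mm above the bench, below the rim
- catch (a joint): how far the catch in the notch is pressed, m: 0 up, 0.008 fully down. The catch is a dark flat block lying in the notch, 34 mm along the rim, from 64.5 to 88.5 mm radius, its top 66 mm above the bench when up (14 mm below the rim's top), 58 mm when down; it takes about 7 N and stays where it is pushed
- lid (a joint): how far the pot's lid has risen, m: 0 shut, 0.016 fully popped up; geared to the catch (2 mm per mm)
- filter_cup: small clear-white open filter cup, 46 mm across, 32 mm high, loose on the bench near the pot, origin at the centre of its underside; to be left alone
- vent_valve: dark mushroom-shaped vent valve, 45 mm across, 31 mm high, loose on the bench near the pot, origin at the centre of its underside; to be left alone
- wood_stick: plain wooden stick lying flat, 76x21x9 mm, loose on the bench near the pot, origin at the centre of its underside; to be left alone
- dropper_b: small teal dropper bottle with a green cap, 34 mm across, 82 mm high, loose on the bench near the pot, origin at the centre of its underside; to be left alone

How it is judged:
On the way, in this order (a step that is already met when the one before it is completed fails the run):
1. the fingers touch the rim at the pointer (contact force between the fingers and pot above 0.5 N and horizontal distance between the grasp point and pointer below 0.03 m and value of joint catch below 0.002 m), for 0.1 s.
2. the fingers feel along the rim from the pointer on, to either side, before the catch is pressed (contact force between the fingers and pot above 0.5 N and horizontal distance between the grasp point and pointer between 0.032 and 0.055 m and value of joint catch below 0.002 m), for 0.1 s.
3. the catch is pressed down in the notch (value of joint catch above 0.0065 m), for 0.1 s.
At the end, for the whole second after the job is handed in: the catch is at least 6.5 mm down and the lid at least 12.5 mm up, and each loose part lies within 30 mm of where it was (value of joint catch above 0.0065 m and value of joint lid above 0.0125 m and distance of each of filter_cup, vent_valve, wood_stick, dropper_b from where it was at the start of the episode below 0.03 m); the robot touches nothing.
It fails at once if the filter_cup is lifted or pushed away (more than 30 mm) (distance of filter_cup from where it was at the start of the episode above 0.03 m).
It fails at once if the vent_valve is lifted or pushed away (more than 30 mm) (distance of vent_valve from where it was at the start of the episode above 0.03 m).
It fails at once if the wood_stick is lifted or pushed away (more than 30 mm) (distance of wood_stick from where it was at the start of the episode above 0.03 m).
It fails at once if the dropper_b is lifted or pushed away (more than 30 mm) (distance of dropper_b from where it was at the start of the episode above 0.03 m).
It also fails if it takes over 72 s, if anything falls off the work surface, if the arm or the gripper's body presses on something with over 40 N, if the wrist force passes 120 N, or if a joint passes its speed limit or range.

ROBOT

A 7-joint arm with a two-finger parallel gripper is mounted at the origin on a cart in front of the work surface, level with it; the furniture and walls round the work are solid. World frame = base frame: x ahead of the robot, y to its left, z up, the work surface at z = 0. Lengths are in m, angles in rad, forces in N, time in s.
With the tool pointing down it reaches from about 0.4 to 0.875 m from the base axis. Payload 19.3 kg.
Tool frame: the origin (TCP) lies on the mounting face of the last link; the fingertips stand 173 mm ahead of it and the grasp point (between the pads) lies 155 mm ahead of it (bot.grip_point_offset is the distance from the TCP to the grasp point, in m); z points along the fingers, y is the line along which they close (so a half turn about z gives the same grasp; the last joint's range is limited). The gripper opens to 85 mm and grips with 20 to 120 N. Pads are 22 mm wide; open, the fingers measure 114 mm over their backs; the gripper's body (76 mm by 85 mm) begins 54 mm behind the grasp point. The pads swing forward as they close: fully open they stand 13 mm farther back than shut.
Start: joints at [-1.381, 0.521, -0.036, 1.599, 0.021, 1.021, -0.113], TCP at [0.161, 0.604, 0.405] pointing down, gripper open.
Joint ranges: [-2.91, 2.91], [-0.3, 2.13], [-1.5, 1.42], [0.17, 2.43], [-1.26, 4.41], [0.16, 1.93], [-2.52, 2.52]. Speed limits (rad/s): [1.89, 1.89, 2.39, 2.39, 3.01, 3.01, 3.01].

INTERFACE

Orientations are given as [roll, pitch, yaw] about the fixed x, y, z axes, in that order (R = Rz(yaw) Ry(pitch) Rx(roll)).
In Python, from workcell import bot gives the robot as it stands.
- The arm moves only by the tool arm_command, never from a script. Its argument "deltas" is a list of rows, each a list of 3 entries, a list of its own where there are three numbers: the shift along the tool's x, y, z in cm, then the turn, a rotation vector about the tool's x, y, z in rad, then the finger opening in cm, from 0 to 8.54. In form: [[[tx, ty, tz], [rx, ry, rz], claw], ...]. A call has 1 to 20 rows; each row shifts and turns the commanded pose from where the row before left it, along the tool's axes as they then stand; what a row does not reach is not made up. A row lasts 1/10 s, in which the tool goes at most 50 mm and 8.59 degrees, less where a joint would pass 70% of its speed; a pose out of reach is approached as far as the arm can. A call with a gripper value outside its range is refused whole. The fingers move at their own pace and stop on an object; "newtons" is the grip in N (left out, the last holds). Time passes only in rows, so rows that do not move let the fingers close. It gives the time, the measured TCP pose, the force, the opening and the grip force at its end, in the units of the state.
- bot.observe(): the state, without advancing time (a new reading comes with each control period).
- bot.grab_frame(name): name is "scene" or "top" or "wrist"; returns a dict with "frame" (420x560x3 uint8, red, green, blue), "K" (3x3 intrinsics, pixels), "k1" (the pictures are not rectified: a ray, as slopes to the right and down, at radius r is drawn at 1 + k1 r^2 times it, then the intrinsics apply), "rvec" (rotation vector, rad) and "tvec" (3), from world to camera coordinates, as OpenCV has them; the wrist camera has in their place "T_tool_cam" (4x4, takes a point from camera to tool coordinates, whose origin is the TCP and whose axes are the flange's). Camera axes: x right, y down, z forward; pixel columns grow to the right and rows downward; lengths in m; the calibration is good to about 2 mm. A picture is of the moment at which its call begins: read the wrist's pose just before it. There is no depth.
- bot.job_done(): hands the job in; it is judged then, once.
Trained networks look in a picture, given as the dict that the camera call returned (one of the last four; its "shot" number tells which), for a name from the list of things; names that differ only in an ending like _2 or _b are one class to them, and where a whole thing is asked for, a point or a joint stands for the part that bears it (a point fixed in the world has none). Each returns a list of dicts, best first, with "p" (0 to 1); they miss things now and then, are a little off and sometimes report something else, mostly with a low value. They report only what shows in the picture. A call takes as long as a camera call.
- bot.find_in(name, picture): "rect" ([left, top, width, height] in pixels, round what is visible of it).
- bot.mark_of(name, picture): "at" ([column, row] in pixels: a listed point, or the origin of a listed thing).
The state is a dict: "clock": time; "qpos": joint angles; "qd": joint speeds; "joint_efforts": joint torques, N m; "position": TCP position; "tool_rot": TCP orientation; "force": force on the tool from outside, world axes, zero at the start; "moment": the same for the moment, N m; "grip_width": finger opening in m; "finger_force": force on a finger pad.
Only numpy, scipy, OpenCV 4.12 (cv2) and the standard library are available. Lean on these libraries where they do the work, as an engineer would, in place of code of your own. Each camera call takes 0.05 s, during which the arm holds its last target. There are 200 camera calls.

## Working session

There is one attempt and no reset: what is moved stays moved. The work goes in short steps, Python scripts to look and compute and a tool call to move; the robot and the scene stay as the last step left them, time stands still between calls to the robot, and variables do not carry over. Pictures are saved under pics/ and viewed, at most 10 in all, crops included, and the job is handed in when it is done.

Besides the shell and the picture viewer there is one more tool, called as name(argument=value, ...), one argument or row to a line, values as JSON. arm_command: Moves the arm, as the interface text tells. Its arguments: {"type":"object","properties":{"deltas":{"type":"array","items":{"type":"array"}},"newtons":{"type":"number"}},"required":["deltas"]}

```bash
mkdir -p pics
cat > h.py <<'E'
import numpy as np, cv2
from workcell import bot
from scipy.spatial.transform import Rotation as R
def ray(px,f):
    K=f["K"];d=np.array([(px[0]-K[0][2])/K[0][0],(px[1]-K[1][2])/K[1][1]])
    u=d.copy()
    for _ in range(20): u=d/(1+f["k1"]*(u@u))
    v=np.array([u[0],u[1],1.])
    if "rvec" in f:
        M=cv2.Rodrigues(np.array(f["rvec"],float))[0];t=np.array(f["tvec"]).ravel()
        return -M.T@t, M.T@v
    T=np.array(f["T_tool_cam"]);P=f["pose"]
    return P[0]+P[1]@T[:3,3], P[1]@T[:3,:3]@v
def at(px,f,z):
    o,d=ray(px,f); return o+d*(z-o[2])/d[2]
def grab(n):
    s=bot.observe();f=bot.grab_frame(n)
    f2=dict(f);f2["pose"]=(np.array(s["position"]),R.from_euler('xyz',s["tool_rot"]).as_matrix())
    return f,f2
def save(f,n): cv2.imwrite("pics/"+n,np.ascontiguousarray(f["frame"][:,:,::-1]))
E
python3 - <<'E'
from h import *
print(bot.observe())
Z=dict(rim_centre=.08,pointer=.08,pot=0,filter_cup=0,vent_valve=0,wood_stick=0,dropper_b=0)
ims=[]
for n in("scene","top","wrist"):
    f,g=grab(n);ims.append(f["frame"]);save(f,n+"0.png")
    for k,z in Z.items():
        for m in bot.mark_of(k,f)[:2]: print(n,k,round(m["p"],2),np.round(m["at"]),np.round(at(m["at"],g,z),3))
cv2.imwrite("pics/all0.png",cv2.resize(np.vstack([np.hstack(ims[:2]),np.hstack([ims[2],ims[2]*0])]),(800,600))[:,:,::-1])
E
```

```text
{'clock': 0.0, 'qpos': array([-1.38118995,  0.52200216, -0.03632546,  1.59998914,  0.02120777,
        1.0211132 , -0.1128193 ]), 'qd': array([-3.85114137e-04,  1.72624473e-05, -9.74147890e-05, -9.53588567e-04,
       -4.43504296e-04,  1.38496560e-03,  1.83680645e-03]), 'joint_efforts': array([-2.43836685e-04, -9.27102470e+01,  1.97963074e+00, -3.69926548e+01,
        1.77622325e-02,  8.24775430e-03, -2.79341043e-05]), 'position': array([0.16054677, 0.60388443, 0.4041398 ]), 'tool_rot': array([-3.14046953e+00,  8.83141304e-05,  2.88175910e+00]), 'force': array([ 0.3988792 ,  0.39554369, -1.2282561 ]), 'moment': array([-0.03705606,  0.003466  ,  0.00149908]), 'finger_force': 0.0, 'grip_width': 0.08548123982299236}
scene rim_centre 0.97 [251. 230.] [0.545 0.151 0.08 ]
scene pointer 0.58 [275. 249.] [0.466 0.152 0.08 ]
scene pot 0.71 [351. 207.] [ 0.526 -0.162  0.   ]
scene pot 0.68 [253. 255.] [0.552 0.144 0.   ]
scene filter_cup 0.76 [222. 319.] [0.454 0.294 0.   ]
scene filter_cup 0.28 [251. 231.] [0.622 0.097 0.   ]
scene vent_valve 0.93 [189. 287.] [0.564 0.3   0.   ]
scene vent_valve 0.54 [274. 249.] [0.537 0.096 0.   ]
scene wood_stick 0.49 [352. 206.] [ 0.527 -0.166  0.   ]
scene dropper_b 0.7 [315. 194.] [ 0.634 -0.134  0.   ]
scene dropper_b 0.52 [354. 206.] [ 0.525 -0.171  0.   ]
top rim_centre 0.97 [225. 214.] [0.54  0.156 0.08 ]
top pointer 0.64 [225. 250.] [0.465 0.152 0.08 ]
top pot 0.97 [229. 219.] [0.542 0.154 0.   ]
top filter_cup 0.62 [168. 259.] [0.449 0.282 0.   ]
top vent_valve 0.52 [163. 208.] [0.563 0.301 0.   ]
top wood_stick 0.75 [370. 235.] [ 0.514 -0.157  0.   ]
top dropper_b 0.77 [361. 174.] [ 0.652 -0.139  0.   ]
top dropper_b 0.7 [374. 233.] [ 0.518 -0.167  0.   ]
```

View pics/all0.png

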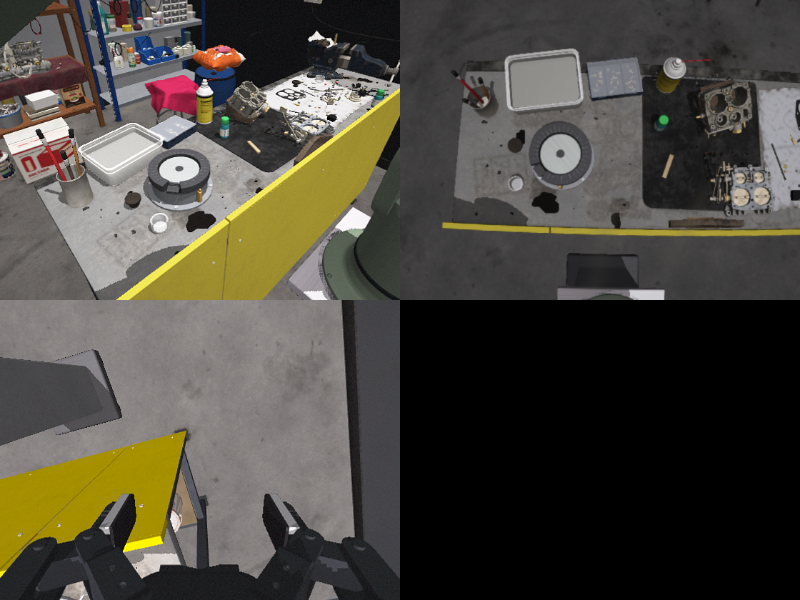

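Run:
```python
import cv2,numpy as np
a=cv2.imread("pics/scene0.png")[190:310,185:345];b=cv2.imread("pics/top0.png")[160:280,150:310]
cv2.imwrite("pics/crop0.png",cv2.resize(np.vstack([a,b]),(800,600) if 0 else (640,960),interpolation=cv2.INTER_CUBIC)[:,:] if 0 else np.hstack([cv2.resize(a,(400,300),interpolation=2),cv2.resize(b,(400,300),interpolation=2)]))
from h import *
f,g=grab("top")
for px in[(62,315),(210,320),(320,325)]: print(px,*[np.round(at(px,g,z),3) for z in(0,.1,.2)])
f,g=grab("scene")
for px in[(167,418),(320,306),(557,112)]: print(px,*[np.round(at(px,g,z),3) for z in(0,.1,.2,.3)])
```

```text
(62, 315) [0.318 0.512 0.   ] [0.323 0.472 0.1  ] [0.327 0.432 0.2  ]
(210, 320) [0.322 0.186 0.   ] [0.326 0.175 0.1  ] [0.33  0.164 0.2  ]
(320, 325) [ 0.317 -0.049  0.   ] [ 0.322 -0.039  0.1  ] [ 0.326 -0.029  0.2  ]
(167, 418) [0.358 0.458 0.   ] [0.303 0.467 0.1  ] [0.249 0.476 0.2  ] [0.194 0.486 0.3  ]
(320, 306) [0.352 0.136 0.   ] [0.298 0.201 0.1  ] [0.244 0.265 0.2  ] [0.191 0.329 0.3  ]
(557, 112) [ 0.403 -1.28   0.   ] [ 0.34  -0.974  0.1  ] [ 0.278 -0.668  0.2  ] [ 0.215 -0.361  0.3  ]
```

View pics/crop0.png

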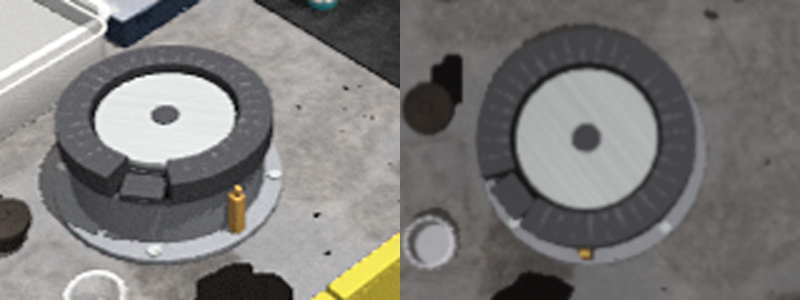

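arm_command(
  deltas=[
    [[-1.5, -1.3, 0], [0, 0, 0], 0],
    [[-2.8, -2.5, 0], [0, 0, 0], 0],
    [[-2.8, -2.5, 0], [0, 0, 0], 0],
    [[-2.8, -2.5, 0], [0, 0, 0], 0],
    [[-2.8, -2.5, 0], [0, 0, 0], 0],
    [[-2.8, -2.5, 0], [0, 0, 0], 0],
    [[-2.8, -2.5, 0], [0, 0, 0], 0],
    [[-2.8, -2.5, 0], [0, 0, 0], 0],
    [[-2.8, -2.5, 0], [0, 0, 0], 0],
    [[-2.8, -2.5, 0], [0, 0, 0], 0],
    [[-2.8, -2.5, 0], [0, 0, 0], 0],
    [[-2.8, -2.5, 0], [0, 0, 0], 0],
    [[-2.8, -2.5, 0], [0, 0, 0], 0],
    [[-2.8, -2.5, 0], [0, 0, 0], 0],
    [[-2.8, -2, 0], [0, 0, 0], 0],
    [[-0.5, 0, 0], [0, 0, 0], 0],
    [[0, 0, 0], [0, 0, 0], 0],
  ],
  newtons=30,
)

```text
clock: 3.0
position: [0.4672, 0.1518, 0.4046]
tool_rot: [3.142, 0.0, 2.88]
force: [0.6, 0.6, 0.5]
grip_width: 0.0001
finger_force: 0.0
```

Run:
```python
from h import *
s=bot.observe();print(s["position"],s["tool_rot"],s["qpos"],s["force"])
f,g=grab("wrist");save(f,"w1.png");print(f["T_tool_cam"])
for k,z in dict(rim_centre=.08,pointer=.08,catch=.066).items():
    for m in bot.mark_of(k,f)[:2]: print(k,round(m["p"],2),np.round(m["at"]),np.round(at(m["at"],g,z),3))
f,g=grab("top");save(f,"t1.png")
c=np.array([.541,.154,.08])
for px in[(195.2,238.8)]:print(at(px,g,.066))
```

```text
[0.46721017 0.15179438 0.40464299] [3.14156246e+00 7.65849008e-05 2.88003311e+00] [-0.54640442  0.31175234  0.13937347  1.95010488 -0.05513564  0.88323615
  0.93057814] [0.61350508 0.58832774 0.4527393 ]
[[ 3.92974300e-05 -9.49161821e-01 -3.14788557e-01  8.09452133e-02]
 [ 9.99999880e-01 -1.16628876e-04  4.76501125e-04 -1.93354808e-04]
 [-4.88990111e-04 -3.14788537e-01  9.49161703e-01  2.93163988e-02]
 [ 0.00000000e+00  0.00000000e+00  0.00000000e+00  1.00000000e+00]]
rim_centre 0.59 [300. 254.] [0.535 0.157 0.08 ]
pointer 0.67 [280. 189.] [0.461 0.154 0.08 ]Traceback (most recent call last):
  File "<stdin>", line 5, in <module>
ValueError: it knows: dropper, filter_cup, pointer, pot, rim_centre, vent_valve, wood_stick
```

View pics/w1.png

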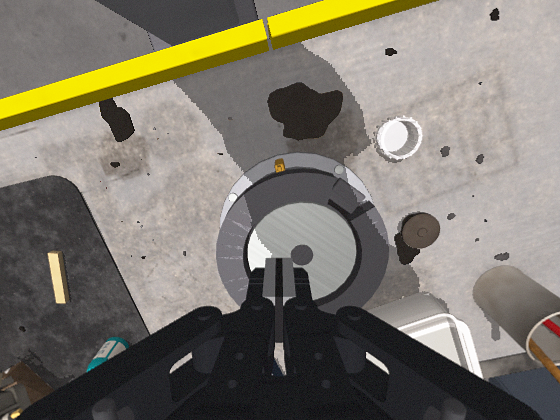

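Run:
```python
from h import *
f,g=grab("wrist")
print("hub",at((301.5,254.5),g,.073),"brass top",at((280,161),g,.057))
im=f["frame"][140:290,200:400,::-1];cv2.imwrite("pics/w1c.png",cv2.resize(im,(800,600),interpolation=2))
f,g=grab("top");print("catch top",at((195.2,238.8),g,.066),"hub",at((224.4,214.8),g,.073))
```

```text
hub [0.53781206 0.15964086 0.073     ] brass top [0.43747511 0.1622346  0.057     ]
catch top [0.48791371 0.2158912  0.066     ] hub [0.53832885 0.15721926 0.073     ]
```

View pics/w1c.png

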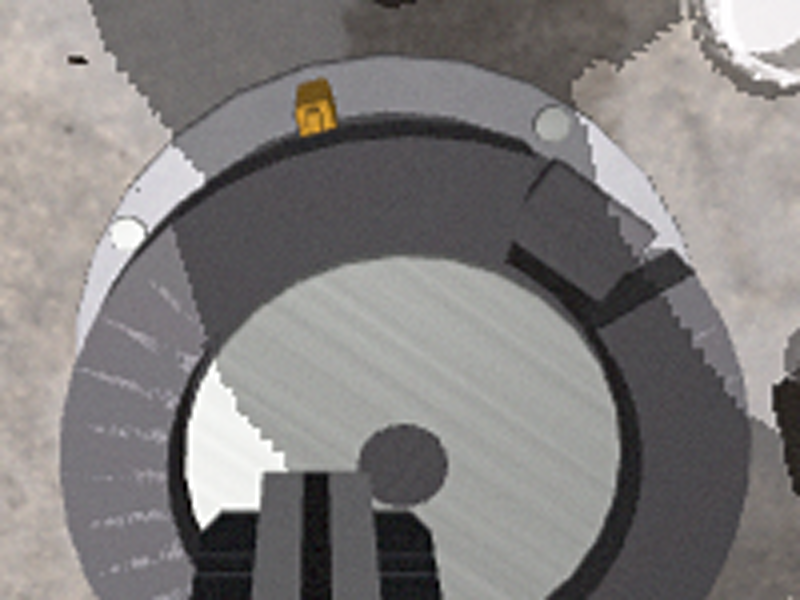

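Run:
```python
from h import *
f,g=grab("wrist")
c=at((300.75,256.3),g,.073);print("hub",c)
c=np.array([.538,.158])
for n,p,z in[("farout",(690,270),.08),("farin",(600,328),.08),("nearin",(510,248),.08),("nearout",(545,158),.08),("pointerbrass",(315,84),.057),("c1",(555,160),.066),("c2",(655,237),.066),("c3",(605,300),.066),("hub",(403,465),.073),("lidL",(184,465),.073),("lidR",(621,465),.073)]:
    w=at((200+p[0]/4,140+p[1]/4),g,z)[:2];d=w-c
    print(n,w.round(4),"r",np.hypot(*d).round(4),"ang",np.degrees(np.arctan2(d[1],d[0])).round(1))
```

```text
hub [0.53987043 0.15827188 0.073     ]
farout [0.5023 0.2403] r 0.0897 ang 113.4
farin [0.5118 0.2157] r 0.0634 ang 114.4
nearin [0.4853 0.1981] r 0.0662 ang 142.7
nearout [0.4652 0.211 ] r 0.09 ang 143.9
pointerbrass [0.4373 0.1609] r 0.1007 ang 178.4
c1 [0.47   0.2151] r 0.0888 ang 139.9
c2 [0.4966 0.2361] r 0.0884 ang 117.9
c3 [0.5102 0.2205] r 0.0684 ang 114.0
hub [0.5398 0.1583] r 0.0018 ang 9.0
lidL [0.5248 0.1014] r 0.0581 ang -103.2
lidR [0.5548 0.2149] r 0.0593 ang 73.6
```

arm_command(
  deltas=[
    [[0, 0, 1], [0, 0, 0.105], 0],
    [[0, 0, 2.5], [0, 0, 0.105], 0],
    [[0, 0, 2.5], [0, 0, 0.105], 0],
    [[0, 0, 2.5], [0, 0, 0.105], 0],
    [[0, 0, 2.2], [0, 0, 0.105], 0],
    [[0, 0, 2], [0, 0, 0.105], 0],
    [[0.5, 0, 1], [0, 0, 0], 0],
    [[0, 0, 0.5], [0, 0, 0], 0],
    [[0, 0, 0], [0, 0, 0], 0],
    [[0, 0, 0], [0, 0, 0], 0],
  ],
)

```text
clock: 4.3
position: [0.4638, 0.1562, 0.2634]
tool_rot: [3.141, 0.0, 2.253]
force: [-0.6, -0.2, -0.1]
grip_width: -0.0002
finger_force: 0.0
```

Run:
```python
from h import *
f,g=grab("scene");g2,_=grab("wrist")
print(bot.observe()["force"])
cv2.imwrite("pics/s2.png",np.hstack([cv2.resize(f["frame"][170:290,170:330],(400,300)),cv2.resize(g2["frame"],(400,300))])[:,:,::-1])
```

```text
[ 0.82728732 -0.69440517 -0.5416822 ]
```

View pics/s2.png

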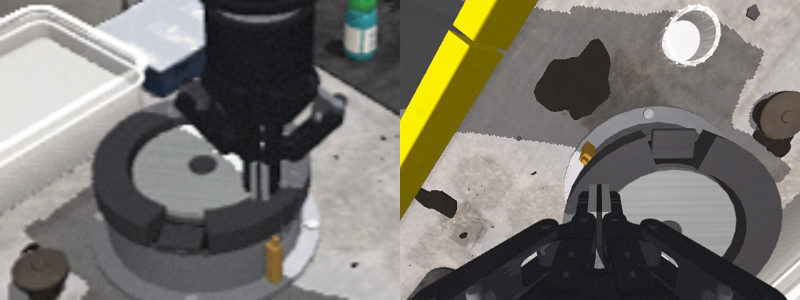

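The fingertips hang just above the rim beside the brass pointer, with the catch lying in the notch towards +y, at about (672,145) in the wrist half. Touching down now.

arm_command(
  deltas=[
    [[0, 0, 0.5], [0, 0, 0], 0],
    [[0, 0, 0.4], [0, 0, 0], 0],
    [[0, 0, 0.2], [0, 0, 0], 0],
    [[0, 0, 0.15], [0, 0, 0], 0],
    [[0, 0, 0], [0, 0, 0], 0],
    [[0, 0, 0], [0, 0, 0], 0],
    [[0, 0, 0], [0, 0, 0], 0],
  ],
)

```text
clock: 5.1
position: [0.4637, 0.1561, 0.2503]
tool_rot: [3.141, -0.0, 2.252]
force: [-0.7, 0.6, 7.0]
grip_width: -0.0002
finger_force: 3.2
```

arm_command(
  deltas=[
    [[0.5, 0.4, 0], [0, 0, 0], 0],
    [[0.5, 0.5, 0], [0, 0, 0], 0],
    [[0.4, 0.5, 0], [0, 0, 0], 0],
    [[0.4, 0.5, 0], [0, 0, 0], 0],
    [[0.3, 0.5, 0], [0, 0, 0], 0],
    [[0.3, 0.6, 0], [0, 0, 0], 0],
    [[0, 0, 0], [0, 0, 0], 0],
    [[0, 0, 0], [0, 0, 0], 0],
    [[0, 0, 0], [0, 0, 0], 0],
  ],
)

```text
clock: 6.0
position: [0.4719, 0.194, 0.2504]
tool_rot: [3.141, -0.0, 2.252]
force: [-0.9, 2.3, 6.1]
grip_width: -0.0002
finger_force: 3.1
```

arm_command(
  deltas=[
    [[0, 0, -0.8], [0, 0, 0], 0],
    [[0.2, 1, 0], [0, 0, 0], 0],
    [[0.2, 1, 0], [0, 0, 0], 0],
    [[0.2, 1, 0], [0, 0, 0], 0],
    [[0, 0, 0], [0, 0, 0], 0],
    [[0, 0, 0.5], [0, 0, 0], 0],
    [[0, 0, 0.5], [0, 0, 0], 0],
    [[0, 0, 0.5], [0, 0, 0], 0],
    [[0, 0, 0.2], [0, 0, 0], 0],
    [[0, 0, 0], [0, 0, 0], 0],
    [[0, 0, 0], [0, 0, 0], 0],
  ],
)

```text
clock: 7.1
position: [0.4914, 0.2171, 0.2412]
tool_rot: [-3.142, 0.0, 2.252]
force: [-0.2, 0.1, 0.5]
grip_width: 0.0
finger_force: 0.0
```

Run:
```python
from h import *
f,g=grab("scene");g2,_=grab("wrist")
cv2.imwrite("pics/s3.png",np.hstack([cv2.resize(f["frame"][170:290,170:330],(400,300)),cv2.resize(g2["frame"],(400,300))])[:,:,::-1])
```

```text
(no output)
```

View pics/s3.png

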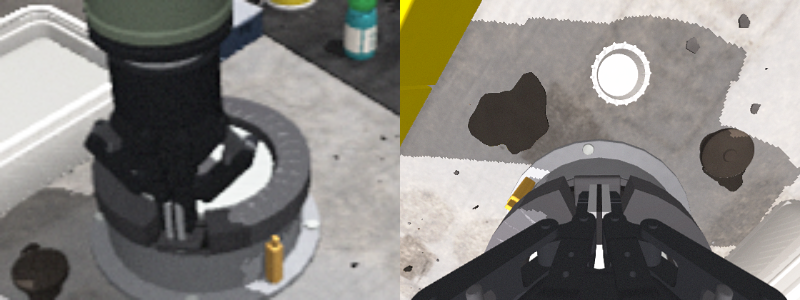

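The tips are inside the notch, below the rim top and free of contact. Pressing now.

arm_command(
  deltas=[
    [[0, 0, 0.2], [0, 0, 0], 0],
    [[0, 0, 0.2], [0, 0, 0], 0],
    [[0, 0, 0.2], [0, 0, 0], 0],
    [[0, 0, 0.2], [0, 0, 0], 0],
    [[0, 0, 0.15], [0, 0, 0], 0],
    [[0, 0, 0.15], [0, 0, 0], 0],
    [[0, 0, 0], [0, 0, 0], 0],
    [[0, 0, 0], [0, 0, 0], 0],
  ],
)

```text
clock: 8.0
position: [0.4915, 0.2173, 0.2311]
tool_rot: [3.141, -0.0, 2.252]
force: [-5.7, -0.4, 23.8]
grip_width: -0.0002
finger_force: 12.2
```

arm_command(
  deltas=[
    [[0, 0, -0.5], [0, 0, 0], 0],
    [[0, 0, -1], [0, 0, 0], 0],
    [[0, 0, -2], [0, 0, 0], 0],
    [[0, 0, -3], [0, 0, 0], 0],
    [[0, 0, -3], [0, 0, 0], 0],
    [[0, 0, -3], [0, 0, 0], 0],
    [[0, 0, -2], [0, 0, 0], 0],
    [[0, 0, 0], [0, 0, 0], 0],
    [[0, 0, 0], [0, 0, 0], 0],
  ],
)

```text
clock: 8.9
position: [0.4912, 0.2172, 0.3755]
tool_rot: [3.141, -0.0, 2.252]
force: [-0.1, -0.5, -0.9]
grip_width: 0.0001
finger_force: 0.0
```

Run:
```python
from h import *
f,g=grab("scene");g2,_=grab("wrist")
cv2.imwrite("pics/s4.png",np.hstack([cv2.resize(f["frame"][170:290,170:330],(400,300)),cv2.resize(g2["frame"],(400,300))])[:,:,::-1])
```

```text
(no output)
```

View pics/s4.png

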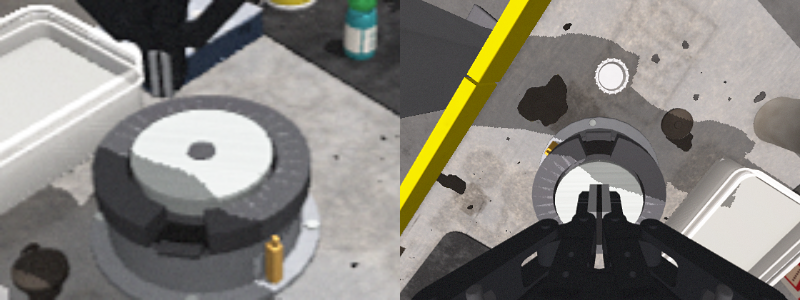

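The lid stands clearly above the rim (about (200,150) in the scene half), the catch is down in the notch (about (180,240)), and the loose parts have not moved.

```bash
python3 -c "
from workcell import bot
print(bot.job_done())"
```

```text
the job is handed in; nothing more can be done
None
```

The pot is open: I touched the rim at the pointer, felt along it, and pressed the catch down to its stop; the last picture shows the lid popped up, the gripper clear and the loose parts in view unmoved, and the job is handed in (no verdict came back).

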